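# Clamp a printed arch support in the trimming fixture

### The job

The printed arch support lies in its trimming fixture with the clamp open. With a finger, push the steel clamp strap round over the part until it rests against its stop, and only then push the red cam lever fully down so that the pad clamps the part. Nothing is to be picked up: keep the fingers off the printed part, leave it and the things around the fixture where they are, and end clear of everything.

Things in the scene. Friction and masses are not known exactly. Their poses are not given: they have to be found in the camera images.
- fixture: Aluminium fixture plate, 200 (x) x 170 (y) x 12 mm thick, fixed to the bench; origin at the centre of its underside, z up. In its frame: a dark pivot post 32 mm across at x = -60 mm, y = 0 carries the strap, whose underside is 77 mm above the bench; the printed part lies in a low nest round x = 15 mm, y = 0; a slim steel stop post 12 mm across and 89 mm high stands at x = 64, y = -19.5 mm and marks where the blue strap end comes to rest.
- strap_pivot (a point): Point on the upright pivot axis of the strap, at mid-thickness of the strap, 81 mm above the bench. Axes as fixture.
- strap (a joint): Swing of the strap about the upright pivot, rad: 0 = over the part, against its stop, strap pointing along the fixture's +x; grows counter-clockwise seen from above (towards the fixture's +y) up to 1.7; starts between 0.9 and 1.4. Stiff enough to stay where it is left: about 1.5 to 3 N at the blue end moves it.
- strap_tip (a point): Centre of the blue plastic block at the free end of the steel strap, 131 mm from the pivot axis, 81 mm above the bench. The block is 28 mm along the strap, 26 mm wide and 22 mm high; the strap is 24 mm wide and 8 mm thick. x axis along the strap away from the pivot, z up. It sweeps 13 mm above the top of the part, which reaches out to 120 mm from the pivot axis.
- lever_hinge (a point): Level hinge axis of the cam lever, in a dark fork on the strap (22 mm along the strap, 24 mm wide, reaching 113 mm above the bench), 75 mm from the pivot axis and 105 mm above the bench; x axis along the strap away from the pivot, the hinge axis is y.
- lever (a joint): Angle of the red cam lever, rad: 0 = up, standing 60 degrees above level and leaning towards the strap's pivot; grows as it is pushed down towards the pivot; 1.0 = fully down, 3 degrees above level, lying above the strap. Starts between 0 and 0.2. Stays where it is left; about 3 N square to the lever near its end moves it. It lowers the pad by 6 mm, which meets the part at about 0.67.
- lever_tip (a point): Centre of the ball, 18 mm in diameter, at the end of the red lever, 91 mm from the lever hinge. The lever is a round bar 12 mm in diameter.
- pad: Round black rubber pressure pad, 26 mm across and 8 mm thick, sprung, under the strap below the lever hinge; origin at the centre of its underside, 61 mm above the bench when the lever is up.
- part: Loose printed arch support, foot-shaped, about 61 x 140 mm and 45 mm high, beige with a pink top; lies in the nest on the plate, long side along the fixture's y; origin at the centre of its underside. Its top is 57 mm above the bench. To be clamped, not touched by the fingers.
- spool: Bystander: small orange reel, 84 mm across, 40 mm high, standing on its flange; origin at the centre of its underside.
- jar: Bystander: white jar with a blue label, 52 mm across, 65 mm high; origin at the centre of its underside.
- star: Bystander: white six-armed printed star, 72 mm across, 30 mm high; origin at the centre of its underside.
- brush: Bystander: paint brush, about 160 mm long with a wooden handle, lying flat; origin on the underside.
Mind the look-alikes: they are no part of the job. Of the things like the part, leave any that is blue or turquoise; of the rest the smaller one is meant.

How it is judged (in metres and radians):
On the way, in this order (a step that is already met when the one before it is completed fails the run):
1. the strap rests against its stop, the lever still up (value of joint strap below 0.05 rad and value of joint lever below 0.4 rad), for 0.2 s.
2. the lever is fully down and the pad presses on the part (value of joint lever above 0.93 rad and contact force between pad and part above 3 N and value of joint strap below 0.05 rad), for 0.2 s.
At the end, for the whole second after the job is handed in: Strap within 0.05 rad of its stop, lever at 0.93 rad or more of 1.0, pad pressing on the part with more than 3 N, the part at rest within 6 mm and the bystanders within 15 mm of where they started (all of step 2 and distance of part from where it was at the start of the episode below 0.006 m and linear speed of part below 0.02 m/s and distance of each of spool, jar, star, brush from where it was at the start of the episode below 0.015 m); the robot touches nothing.
It fails at once if the lever is pushed down before the strap is over the part (value of joint lever above 0.5 rad and value of joint strap above 0.12 rad).
It fails at once if the fingers push or hold the printed part (contact force between the fingers and part above 2 N).
It fails at once if the printed part is shifted or lifted (distance of part from where it was at the start of the episode above 0.008 m).
It fails at once if a thing beside the fixture is shifted or picked up (distance of any of spool, jar, star, brush from where it was at the start of the episode above 0.02 m).
It also fails if it takes over 48 s, if anything falls off the work surface, if the arm or the gripper's body presses on something with over 40 N, if the wrist force passes 120 N, or if a joint passes its speed limit or range.

### The arm

A 6-joint arm with a two-finger parallel gripper is mounted at the origin on the work surface. World frame = base frame: x ahead of the robot, y to its left, z up, the work surface at z = 0. Lengths are in mm, angles in rad, forces in N, time in s.
With the tool pointing down it reaches from about 400 to 925 mm from the base axis. Payload 12.5 kg.
Tool frame: the origin (TCP) lies between the finger pads; the fingertips stand 19 mm ahead of it and the grasp point (between the pads) is the TCP (env.tips_ahead is the distance from the TCP to the fingertips, in mm); z points along the fingers, y is the line along which they close (so a half turn about z gives the same grasp; the last joint's range is limited). The gripper opens to 95 mm and grips with 3 to 60 N. Pads are 20 mm wide; open, the fingers measure 119 mm over their backs; the gripper's body (75 mm by 180 mm) begins 59 mm behind the grasp point.
Start: joints at [1.065, 0.491, 1.559, -0, 1.092, -0.106], TCP at [243.256, 575.735, 233.661] pointing down, gripper open.
Joint ranges: [-3.1, 3.1], [-0.84, 2.19], [0.05, 2.79], [-1.13, 4.28], [0.06, 2.93], [-2.69, 2.69]. Speed limits (rad/s): [2.22, 2.22, 2.79, 3.14, 3.14, 3.14].

### API

Orientations are given as [roll, pitch, yaw] about the fixed x, y, z axes, in that order (R = Rz(yaw) Ry(pitch) Rx(roll)).
In Python, from cell import env gives the robot as it stands.
- The arm moves only by the shell command python3 -m crank 'ROWS'. ROWS is JSON, a list of rows, each a list of 5 numbers: the shift along the tool's x, y, z in mm, then the turn about the tool's z in degrees, then the finger opening in mm, from 0 to 95.1. In form: [[dx, dy, dz, yaw, grip], ...]. A call has 1 to 10 rows; each row is the pose to reach, as a shift and turn from the pose commanded when the call began, along the tool's axes at that moment; what a row does not reach only later rows make up. A row lasts 1/12 s, in which the tool goes at most 41.7 mm and 7.16 degrees, less where a joint would pass 70% of its speed; a pose out of reach is approached as far as the arm can. A call with a gripper value outside its range is refused whole. The fingers move at their own pace and stop on an object; the grip force is fixed at half the most. Time passes only in rows, so rows that repeat a pose let the fingers close. It gives the time, the measured TCP pose, the force, the opening and the grip force at its end, in the units of the state.
- env.state(): the state, without advancing time (a new reading comes with each control period).
- env.read_camera(name): name is "scene" or "side" or "wrist"; returns a dict with "img" (480x640x3 uint8, blue, green, red), "K" (3x3 intrinsics, pixels), "k1" (the pictures are not rectified: a ray, as slopes to the right and down, at radius r is drawn at 1 + k1 r^2 times it, then the intrinsics apply), "pose" (4x4, takes a point from camera to world coordinates). Camera axes: x right, y down, z forward; pixel columns grow to the right and rows downward; lengths in mm; the calibration is good to about 2 mm. A picture is of the moment at which its call begins. There is no depth.
- env.job_done(): hands the job in; it is judged then, once.
The state is a dict: "t": time; "joints": joint angles; "qvel": joint speeds; "tau": joint torques, N m; "eef_pos": TCP position; "tcp_rot": TCP orientation; "ft_force": force on the tool from outside, world axes, zero at the start; "moment": the same for the moment, N m; "opening": opening from 0.0 (shut) to 1.0 (fully open); "grip_force": force on a finger pad.
Only numpy, scipy, OpenCV 4.12 (cv2) and the standard library are available. Lean on these libraries where they do the work, as an engineer would, in place of code of your own. Each camera call takes 0.05 s, during which the arm holds its last target. There are 200 camera calls.

## Working session

There is one attempt and no reset: what is moved stays moved. The work goes in short steps, Python scripts to look and compute and a shell command to move; the robot and the scene stay as the last step left them, time stands still between calls to the robot, and variables do not carry over. Pictures are saved under pics/ and viewed, at most 10 in all, crops included, and the job is handed in when it is done.

```bash
ls; mkdir -p pics
python3 - <<'E'
from cell import env
import cv2
for n in("scene","side"):
    c=env.read_camera(n);cv2.imwrite(f"pics/{n}0.png",c["img"]);print(n,c["K"].tolist(),c["k1"],c["pose"].round(3).tolist())
s=env.state();print(s["t"],s["eef_pos"],s["tcp_rot"],s["opening"])
E
```

```text
pics
scene [[497.9131844217546, 0.0, 314.1136283236488], [0.0, 497.9131844217546, 240.6869894464073], [0.0, 0.0, 1.0]] 0.000548383842813885 [[0.818, 0.289, -0.498, 1094.105], [0.576, -0.439, 0.69, -632.446], [-0.019, -0.851, -0.525, 670.318], [0.0, 0.0, 0.0, 1.0]]
side [[565.4467148859502, 0.0, 317.25217269166603], [0.0, 565.4467148859502, 237.13960823178067], [0.0, 0.0, 1.0]] -0.0061754467938769115 [[-0.996, -0.053, 0.074, 537.802], [-0.09, 0.688, -0.72, 781.56], [-0.012, -0.724, -0.69, 852.949], [0.0, 0.0, 0.0, 1.0]]
0.1 [243.15042652 575.56187548 233.11642117] [-3.14060042e+00 -7.74853296e-05  2.74183264e+00] 1.0024581532858416
```

View pics/scene0.png

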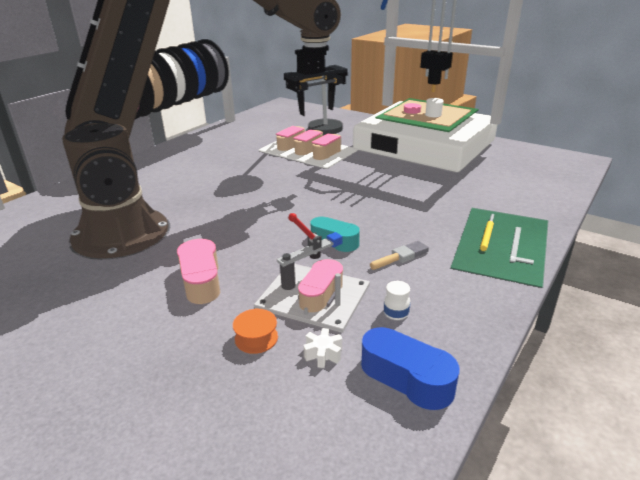

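View pics/side0.png

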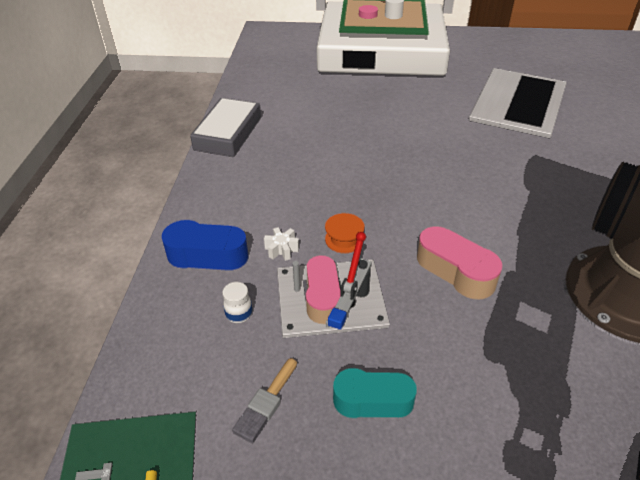

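Candidates: the pink/beige part in the fixture (scene 320,285; side 322,290), the larger pink one (scene 200,270), turquoise (scene 335,233) and blue (scene 408,365). By the description, the one in the fixture is meant. I'll check it and measure in close crops.

Run:
```python
import cv2
a=cv2.imread("pics/scene0.png")[200:335,250:380];b=cv2.imread("pics/side0.png")[225:345,265:400]
cv2.imwrite("pics/c1.png",cv2.resize(a,None,fx=4.4,fy=4.4,interpolation=cv2.INTER_CUBIC))
cv2.imwrite("pics/c2.png",cv2.resize(b,None,fx=5,fy=5,interpolation=cv2.INTER_CUBIC)[:600])
```

```text
(no output)
```

View pics/c1.png

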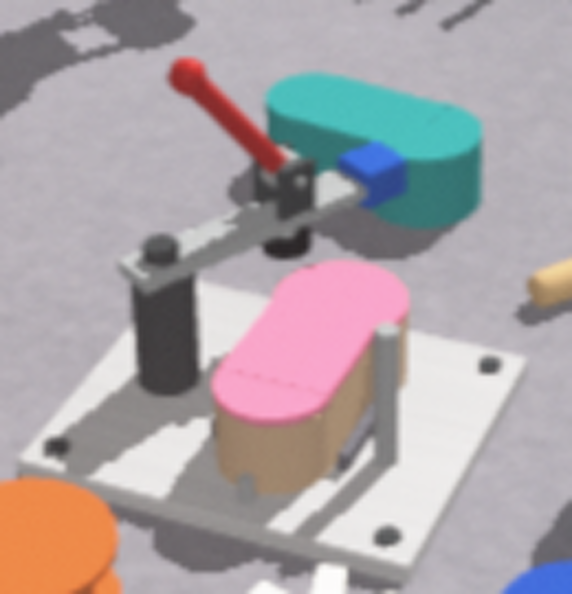

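View pics/c2.png

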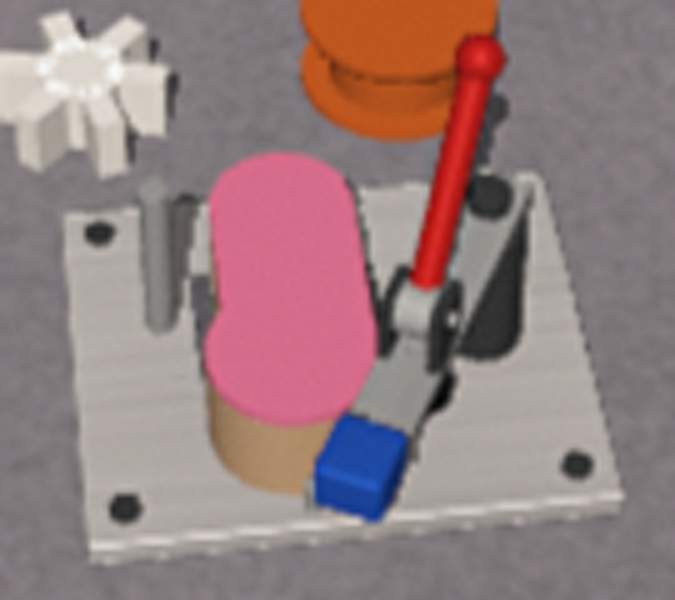

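```bash
cat > fit.py <<'E'
import numpy as np
def proj(c,P):
    T=np.linalg.inv(c["pose"]);p=(T[:3,:3]@np.asarray(P,float).T).T+T[:3,3]
    s=p[:,:2]/p[:,2:];s=s*(1+c["k1"]*(s**2).sum(1,keepdims=True))
    return s*[c["K"][0,0],c["K"][1,1]]+[c["K"][0,2],c["K"][1,2]]
def model(q):
    x,y,w,a,l=q
    e=np.radians(60)-l*np.radians(57)
    u=np.array([np.cos(a),np.sin(a)]);h=np.array([-60,0])
    F={}
    for k,v in dict(A=(100,-85,12),B=(-100,-85,12),C=(-100,85,12),D=(100,85,12),stop=(64,-19.5,89),base=(64,-19.5,12),pivot=(-60,0,90)).items():F[k]=np.array(v,float)
    F["tip"]=np.r_[h+131*u,81];F["hinge"]=np.r_[h+75*u,105]
    F["ball"]=np.r_[h+(75-91*np.cos(e))*u,105+91*np.sin(e)]
    c,s=np.cos(w),np.sin(w);R=np.array([[c,-s,0],[s,c,0],[0,0,1]])
    return {k:R@v+[x,y,0] for k,v in F.items()}
E
python3 - <<'E'
from fit import *;from cell import env;from scipy.optimize import least_squares
S=env.read_camera("scene");D=env.read_camera("side")
o1={"D":(525,358),"A":(408,570),"B":(22,460),"stop":(387,332),"tip":(373,175),"ball":(187,75)}
o2={"A":(65,213),"B":(540,178),"C":(622,495),"D":(90,545),"stop":(153,188),"tip":(362,467),"ball":(481,58)}
o1={k:np.array(v)/4.4+[250,200] for k,v in o1.items()};o2={k:np.array(v)/5+[265,225] for k,v in o2.items()}
def r(q):
    m=model(q);return np.r_[[*(proj(S,[m[k] for k in o1])-list(o1.values())),*(proj(D,[m[k] for k in o2])-list(o2.values()))]].ravel()
b=min((least_squares(r,[540,300,w,1.1,.1]) for w in(0,.3,-.3)),key=lambda b:b.cost)
np.save("q.npy",b.x);print(b.x.round(3));print(r(b.x).reshape(-1,2).round(1).tolist())
for k,v in model(b.x).items():print(k,v.round())
E
```

```text
[5.87681e+02 6.14700e+01 1.97000e-01 1.06900e+00 1.39000e-01]
[[0.5, -1.1], [-0.4, -1.7], [-1.7, -1.3], [-0.3, -1.7], [-0.4, -1.0], [-0.2, -0.1], [-1.4, -0.7], [0.1, -2.0], [0.0, -0.1], [-1.3, 0.0], [-0.4, -0.4], [-0.5, 0.1], [-0.3, -0.1]]
A [702.  -2.  12.]
B [506. -41.  12.]
C [473. 125.  12.]
D [669. 164.  12.]
stop [654.  55.  89.]
base [654.  55.  12.]
pivot [529.  50.  90.]
tip [568. 175.  81.]
hinge [551. 121. 105.]
ball [535.  68. 177.]
```

The crops confirm it: the small beige/pink part is in the nest, the strap is swung off with its blue tip at side (337,318), and the red ball is at side (361,237) and scene (292,217). The fit closes to about 2 px. Next I work out the approach move.

```bash
cat >> fit.py <<'E'
from scipy.spatial.transform import Rotation as Ro
q0=np.load("q.npy");PV=model(q0)["pivot"][:2];W=q0[2]
def rows(targets):   # targets x,y,z,yaw world (TCP), from the present pose
    from cell import env
    s=env.state();R=Ro.from_euler("xyz",s["tcp_rot"]).as_matrix();y0=s["tcp_rot"][2]
    for t in targets:
        d=R.T@(np.array(t[:3])-s["eef_pos"]);a=-((t[3]-y0+np.pi)%(2*np.pi)-np.pi)
        print(d.round(1).tolist(),round(np.degrees(a),1))
def side(a,off,r=134,z=91):  # finger beside blue block, strap world angle a
    return [*(PV+r*np.array([np.cos(a),np.sin(a)])+off*np.array([-np.sin(a),np.cos(a)])),z,a]
E
python3 - <<'E'
from fit import *
a=W+q0[3];print(side(a,42));rows([side(a,42,z=233),side(a,42)])
E
```

```text
[np.float64(528.9952162851885), np.float64(190.15245913772122), 91, np.float64(1.2659667569898674)]
[-413.3, -243.8, 0.4] 84.6
[-413.3, -243.8, 142.4] 84.6
```

```bash
python3 -m crank '[[-41,-24,0,7,0],[-82,-48,0,14,0],[-123,-72,0,21,0],[-164,-97,0,28,0],[-205,-121,0,35,0],[-246,-145,0,42,0],[-287,-169,0,49,0],[-328,-193,0,56,0],[-369,-217,0,63,0],[-413,-244,0,70,0]]'
python3 - <<'E'
from fit import *
a=W+q0[3];rows([side(a,42,z=233),side(a,42)])
E
```

```text
t: 1.03
eef_pos: [492.4, 239.3, 233.7]
tcp_rot: [3.141, -0.0, 1.514]
ft_force: [1.1, 1.3, 0.4]
opening: 0.353
grip_force: 0.0
[-47.0, 39.3, 0.7] 14.2
[-47.0, 39.3, 142.7] 14.2
```

```bash
python3 -m crank '[[-10,10,0,4,0],[-10,10,0,8,0],[-10,10,0,8,0],[-10,10,0,8,0],[-10,10,0,8,0],[-10,10,0,8,0]]'
python3 - <<'E'
from fit import *
a=W+q0[3];rows([side(a,42,z=233),side(a,42)])
E
```

```text
t: 1.53
eef_pos: [500.6, 231.2, 233.7]
tcp_rot: [-3.142, -0.0, 1.383]
ft_force: [0.4, 0.2, -0.9]
opening: 0.01
grip_force: 0.0
[-35.1, 35.6, 0.7] 6.7
[-35.1, 35.6, 142.7] 6.7
```

```bash
python3 -m crank '[[-18,18,0,3,0],[-35,36,0,7,0],[-35,36,30,7,0],[-35,36,60,7,0],[-35,36,90,7,0],[-35,36,115,7,0],[-35,36,135,7,0],[-35,36,143,7,0],[-35,36,143,7,0],[-35,36,143,7,0]]'
python3 - <<'E'
from fit import *
from cell import env;import cv2
a=W+q0[3];rows([side(a-d,23) for d in np.arange(0,1.2,.1)])
cv2.imwrite("pics/d1.png",cv2.resize(env.read_camera("side")["img"][200:360,230:430],None,fx=3.5,fy=3.5))
E
```

```text
t: 2.37
eef_pos: [529.9, 189.9, 91.2]
tcp_rot: [3.141, -0.0, 1.259]
ft_force: [-0.5, -0.2, 0.2]
opening: 0.004
grip_force: 0.0
[0.1, 18.1, 0.2] -0.4
[1.8, 31.5, 0.2] 5.3
[2.2, 45.1, 0.2] 11.1
[1.2, 58.7, 0.2] 16.8
[-1.1, 72.1, 0.2] 22.5
[-4.8, 85.1, 0.2] 28.3
[-9.8, 97.8, 0.2] 34.0
[-16.0, 109.9, 0.2] 39.7
[-23.3, 121.3, 0.2] 45.5
[-31.8, 131.9, 0.2] 51.2
[-41.3, 141.7, 0.2] 56.9
[-51.7, 150.4, 0.2] 62.6
```

View pics/d1.png

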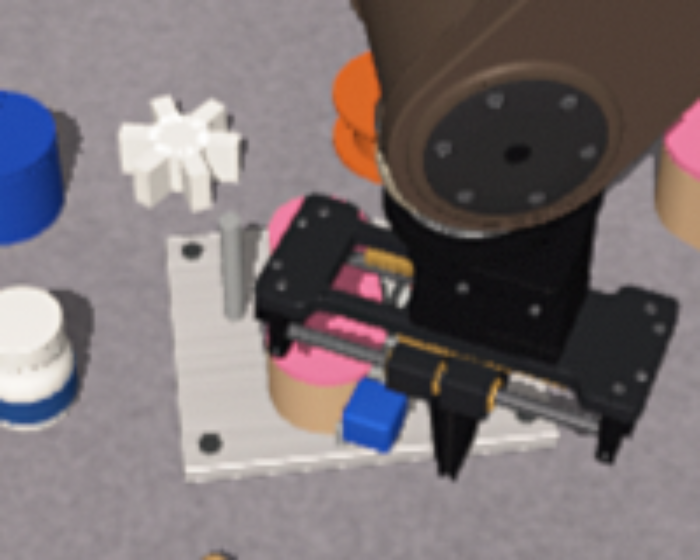

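The closed fingers stand beside the blue block (crop 375,415) on its outer side, with a small gap. Now I push along the arc.

```bash
python3 -m crank '[[0,9,0,0,0],[0,18,0,0,0],[1,25,0,2,0],[2,32,0,5,0],[2,38,0,8,0],[2,45,0,11,0],[2,52,0,14,0],[1,59,0,17,0],[0,65,0,20,0],[-1,72,0,22,0]]'
python3 - <<'E'
from fit import *
a=W+q0[3];rows([side(a-d,23) for d in np.arange(.4,1.2,.1)])
E
```

```text
t: 3.25
eef_pos: [599.1, 166.1, 91.5]
tcp_rot: [3.141, -0.001, 0.871]
ft_force: [-2.2, -0.2, 0.9]
opening: 0.004
grip_force: 1.0
[-0.2, -1.1, 0.5] 0.3
[1.4, 12.4, 0.5] 6.0
[1.6, 26.0, 0.6] 11.8
[0.4, 39.5, 0.6] 17.5
[-2.1, 52.9, 0.6] 23.2
[-5.9, 65.9, 0.6] 29.0
[-11.0, 78.5, 0.6] 34.7
[-17.3, 90.6, 0.6] 40.4
```

```bash
python3 -m crank '[[1,6,0,3,0],[1,12,0,6,0],[2,19,0,9,0],[2,26,0,12,0],[1,33,0,15,0],[0,39,0,18,0],[-1,46,0,21,0],[-2,52,0,23,0],[-4,57,0,26,0],[-4,57,0,26,0]]'
python3 - <<'E'
from fit import *
a=W+q0[3];rows([side(a-d,23) for d in np.arange(.9,1.2,.05)])
E
```

```text
t: 4.08
eef_pos: [640.6, 125.7, 91.5]
tcp_rot: [3.141, -0.002, 0.417]
ft_force: [0.1, -1.0, 0.2]
opening: 0.003
grip_force: 0.0
[2.0, 8.1, 0.5] 2.9
[2.7, 14.9, 0.5] 5.8
[3.0, 21.7, 0.5] 8.7
[2.9, 28.5, 0.5] 11.5
[2.6, 35.3, 0.5] 14.4
[1.8, 42.0, 0.5] 17.3
```

```bash
python3 -m crank '[[2,6,0,3,0],[2,11,0,5,0],[2,16,0,7,0],[3,21,0,9,0],[3,25,0,11,0],[3,28,0,12,0],[3,30,0,13,0],[3,32,0,13,0],[3,32,0,13,0]]'
python3 - <<'E'
from cell import env;import cv2
cv2.imwrite("pics/d2.png",cv2.resize(env.read_camera("scene")["img"][180:340,230:430],None,fx=3.5,fy=3.5))
E
```

```text
t: 4.83
eef_pos: [655.2, 98.5, 90.8]
tcp_rot: [3.142, -0.0, 0.194]
ft_force: [0.2, 0.0, -0.2]
opening: 0.002
grip_force: 0.1
```

View pics/d2.png

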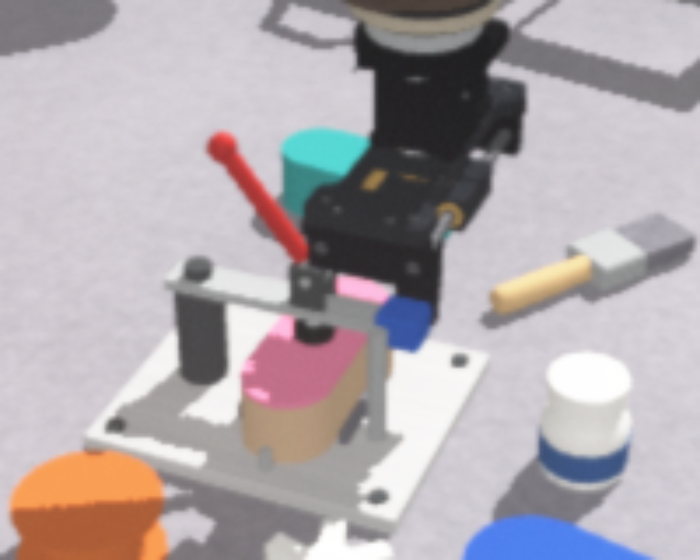

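The strap lies over the part, with the blue block (crop 404,322) next to the stop post (377,340). No contact force shows yet, so I push gently until the stop answers.

```bash
python3 -m crank '[[0,2,0,0,0],[0,4,0,0,0],[0,4,0,0,0],[0,4,0,0,0]]';python3 -m crank '[[0,2,0,0,0],[0,4,0,0,0],[0,4,0,0,0],[0,4,0,0,0]]'
```

```text
t: 5.22
eef_pos: [655.7, 94.8, 90.6]
tcp_rot: [-3.142, -0.0, 0.194]
ft_force: [0.8, -0.2, 1.4]
opening: 0.004
grip_force: 0.4
t: 5.55
eef_pos: [655.8, 94.2, 90.7]
tcp_rot: [-3.137, 0.0, 0.194]
ft_force: [-1.9, 23.3, 0.9]
opening: 0.002
grip_force: 11.1
```

The stop answers with 23 N. I back off, rise, and plan the lever push.

```bash
python3 -m crank '[[0,-8,0,0,0],[0,-15,0,0,0],[0,-15,-40,0,0],[0,-15,-80,0,0],[0,-15,-120,0,0],[0,-15,-145,0,0],[0,-15,-145,0,0],[0,-15,-145,0,0]]'
python3 - <<'E'
from fit import *
from cell import env;import cv2
for n,s,e in(("scene",(240,180),140),("side",(260,200),140)):
    im=env.read_camera(n)["img"][s[1]:s[1]+130,s[0]:s[0]+e];globals()[n]=cv2.resize(im,(400,371),interpolation=cv2.INTER_CUBIC)
cv2.imwrite("pics/d3.png",np.hstack([scene,side]))
def lev(l,dr=3,dz=0):
    m=model([*q0[:3],0,l])["ball"];return [m[0]+dr*np.cos(W),m[1]+dr*np.sin(W),m[2]+9+19+dz,W]
rows([lev(.139,dz=20)]+[lev(l) for l in np.r_[.139,.2:1.01:.1]])
print(model([*q0[:3],0,q0[4]])["ball"])
E
```

```text
t: 6.22
eef_pos: [653.7, 105.5, 237.0]
tcp_rot: [3.141, -0.002, 0.194]
ft_force: [0.4, -0.2, -0.9]
opening: 0.004
grip_force: 0.0
[-110.4, 30.7, 9.8] -0.2
[-110.4, 30.7, 29.8] -0.2
[-114.6, 30.7, 33.3] -0.2
[-121.1, 30.8, 39.6] -0.2
[-126.9, 30.8, 46.6] -0.2
[-132.0, 30.8, 54.1] -0.2
[-136.3, 30.8, 62.0] -0.2
[-139.8, 30.8, 70.3] -0.2
[-142.5, 30.8, 79.0] -0.2
[-144.3, 30.9, 87.9] -0.2
[-145.2, 30.9, 96.9] -0.2
[547.53318329  53.45573671 176.77584678]
```

View pics/d3.png

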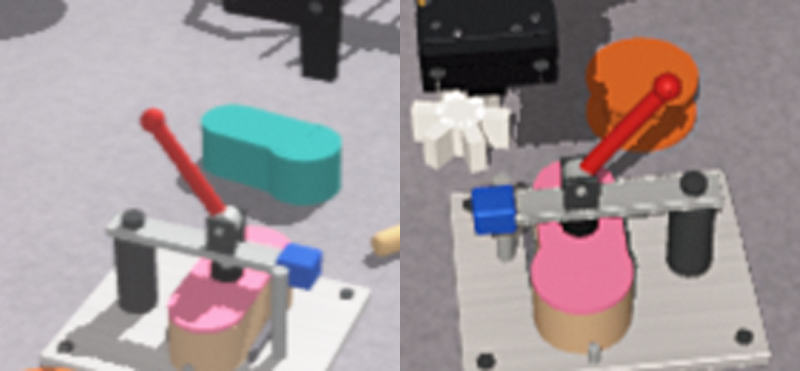

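The strap rests at the stop: blue block at (298,265) left and (493,210) right, with the lever still up. I triangulate the ball at (153,119) left and (667,87) right as a check.

```bash
python3 - <<'E'
from fit import *
from cell import env;from scipy.optimize import least_squares
S=env.read_camera("scene");D=env.read_camera("side")
a=np.array([153/2.857+240,119/2.854+180]);b=np.array([267/2.857+260,87/2.854+200])
f=least_squares(lambda p:np.r_[(proj(S,[p])-a)[0],(proj(D,[p])-b)[0]],[547,53,177]);print(f.x.round(1),f.fun.round(1))
E
python3 -m crank '[[-28,8,0,0,0],[-56,15,0,0,0],[-84,23,0,0,0],[-110,31,0,0,0],[-110,31,0,0,0],[-110,31,10,0,0],[-110,31,10,0,0],[-110,31,10,0,0]]'
```

```text
[548.3  53.8 176.7] [-0.1 -0.1 -0.1  0.1]
t: 7.08
eef_pos: [552.0, 54.3, 224.3]
tcp_rot: [-3.141, 0.002, 0.194]
ft_force: [0.1, 0.4, -0.2]
opening: 0.008
grip_force: 0.0
```

```bash
python3 -m crank '[[0,0,12,0,0],[0,0,20,0,0],[-4,0,24,0,0],[-8,0,27,0,0],[-11,0,30,0,0],[-14,0,33,0,0],[-17,0,37,0,0],[-20,0,41,0,0],[-22,0,44,0,0],[-22,0,44,0,0]]'
python3 - <<'E'
from fit import *
def lev(l,dr=3,dz=0):
    m=model([*q0[:3],0,l])["ball"];return [m[0]+dr*np.cos(W),m[1]+dr*np.sin(W),m[2]+28+dz,W]
rows([lev(l) for l in np.arange(.5,1.01,.1)])
E
```

```text
t: 7.92
eef_pos: [529.4, 49.9, 180.8]
tcp_rot: [-3.141, 0.002, 0.194]
ft_force: [-0.8, 0.2, 0.9]
opening: 0.001
grip_force: 0.6
[-0.1, 0.1, 0.3] -0.2
[-4.5, 0.1, 8.2] -0.2
[-8.0, 0.1, 16.6] -0.2
[-10.6, 0.1, 25.2] -0.2
[-12.4, 0.1, 34.1] -0.2
[-13.3, 0.1, 43.1] -0.2
```

```bash
python3 -m crank '[[-2,0,4,0,0],[-4,0,8,0,0],[-6,0,12,0,0],[-8,0,17,0,0],[-9,0,21,0,0],[-11,0,25,0,0],[-12,0,30,0,0],[-12,0,34,0,0],[-13,0,38,0,0],[-13,0,38,0,0]]'; python3 -m crank '[[0,0,2,0,0],[0,0,4,0,0],[0,0,4,0,0]]'
```

```text
t: 8.75
eef_pos: [517.2, 47.3, 142.8]
tcp_rot: [-3.141, 0.0, 0.194]
ft_force: [-0.2, -0.6, 0.3]
opening: 0.003
grip_force: 0.0
t: 9.0
eef_pos: [517.2, 47.3, 139.4]
tcp_rot: [-3.142, 0.0, 0.194]
ft_force: [0.4, -0.1, 1.0]
opening: 0.004
grip_force: 0.4
```

```bash
python3 -m crank '[[0,0,1,0,0],[0,0,2,0,0],[0,0,2,0,0]]'; python3 -m crank '[[0,0,1,0,0],[0,0,2,0,0],[0,0,2,0,0]]'
 python3 - <<'E'
from fit import *
from cell import env;import cv2
for n,s,e in(("scene",(240,180),140),("side",(260,200),140)):
    im=env.read_camera(n)["img"][s[1]:s[1]+130,s[0]:s[0]+e];globals()[n]=cv2.resize(im,(400,371),interpolation=cv2.INTER_CUBIC)
cv2.imwrite("pics/d4.png",np.hstack([scene,side]))
E
```

```text
t: 9.25
eef_pos: [517.2, 47.3, 137.5]
tcp_rot: [-3.142, 0.0, 0.194]
ft_force: [-1.6, -1.6, 1.9]
opening: 0.002
grip_force: 0.9
t: 9.5
eef_pos: [517.4, 47.3, 136.5]
tcp_rot: [3.141, -0.001, 0.194]
ft_force: [-5.4, -0.5, 14.8]
opening: 0.005
grip_force: 7.4
```

View pics/d4.png

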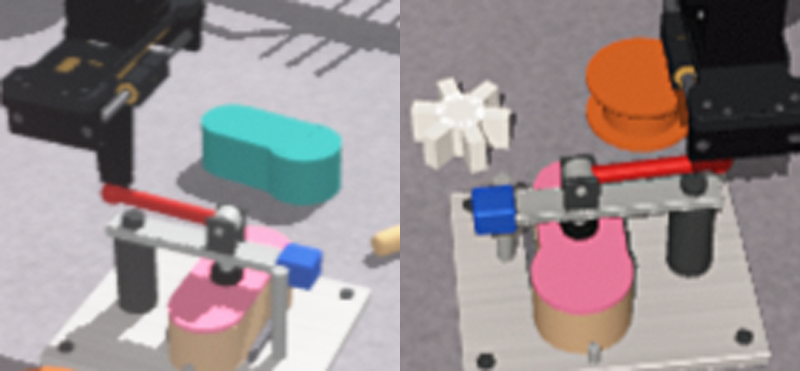

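The lever lies level (left 110,193 to 225,215) and presses a hard stop at 15 N, with the strap still at its post. I retreat upward and check.

```bash
python3 -m crank '[[0,0,1,0,0],[0,0,1,0,0],[0,0,1,0,0],[0,0,-15,0,0],[0,0,-50,0,0],[0,0,-90,0,0],[0,0,-120,0,0],[0,0,-120,0,0],[0,0,-120,0,0]]'
 python3 - <<'E'
from fit import *
from cell import env;import cv2
for n,s,e in(("scene",(240,180),140),("side",(260,200),140)):
    im=env.read_camera(n)["img"][s[1]:s[1]+130,s[0]:s[0]+e];globals()[n]=cv2.resize(im,(400,371),interpolation=cv2.INTER_CUBIC)
cv2.imwrite("pics/d5.png",np.hstack([scene,side]))
E
```

```text
t: 10.35
eef_pos: [517.8, 47.3, 256.9]
tcp_rot: [3.141, -0.004, 0.194]
ft_force: [0.1, 0.5, -1.2]
opening: 0.004
grip_force: 0.0
```

View pics/d5.png

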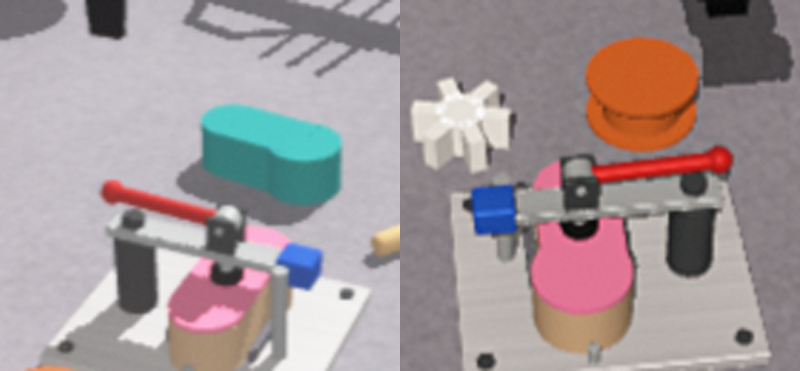

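The fingers are clear and the strap and part are unmoved. The ball is at (112,190) left and (719,159) right; I check its height against full-down (109.8 mm; 0.93 would be 116 mm).

Run:
```python
from fit import *
from cell import env;from scipy.optimize import least_squares
import cv2
C=[env.read_camera(n) for n in("scene","side")];obs=[]
for c,p in zip(C,((112/2.857+240,190/2.854+180),(319/2.857+260,159/2.854+200))):
    h=c["img"].astype(int);m=((h[...,2]>110)&(h[...,1]<60)&(h[...,0]<60))
    yy,xx=np.nonzero(m);k=np.hypot(xx-p[0],yy-p[1])<4.5;obs.append([xx[k].mean(),yy[k].mean()]);print(p,obs[-1])
for o in(obs,[(279.2,246.6),(371.7,255.7)]):
    f=least_squares(lambda p:np.r_[(proj(C[0],[p])-o[0])[0],(proj(C[1],[p])-o[1])[0]],[512,46,110]);print(f.x.round(1),f.fun.round(1))
for l in(.9,1):
    b=model([*q0[:3],0,l])["ball"];print(l,b.round(1),[proj(c,[b]).round(1).tolist() for c in C])
```

```text
(279.2019600980049, 246.57323055360897) [np.float64(279.2083333333333), np.float64(247.58333333333334)]
(371.65558277913897, 255.7112824106517) [np.float64(371.4655172413793), np.float64(255.89655172413794)]
[513.2  45.1 107.1] [-0.1 -0.1 -0.1  0.1]
[512.7  46.1 108.8] [-0. -0. -0.  0.]
0.9 [514.2  46.8 118.8] [[[279.6, 242.6]], [[371.2, 252.1]]]
1 [513.3  46.6 109.8] [[[279.5, 246.2]], [[371.4, 255.5]]]
```

The lever is fully down, so I hand in.

```bash
python3 -c "
from cell import env
print(env.job_done())"
```

```text
the job is handed in; nothing more can be done
None
```

The strap rests against its stop and the red lever is fully down (ball measured at about 109 mm, 109.8 mm is full down). The robot is clear, nothing looked disturbed in the last view, and the job was handed in at about 10.5 s; no verdict was returned, and pad force was not measured directly.

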